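# Close a split pessary mould on its dowels and hold it shut

### The arm

A 6-joint arm with a two-finger parallel gripper is mounted at the origin on a cart in front of the work surface, level with it; the furniture and walls round the work are solid. World frame = base frame: x ahead of the robot, y to its left, z up, the work surface at z = 0. Lengths are in m, angles in rad, forces in N, time in s.
With the tool pointing down it reaches from about 0.425 to 0.95 m from the base axis. Payload 3.5 kg.
Tool frame: the origin (TCP) lies between the finger pads; the fingertips stand ahead of it and the grasp point (between the pads) is the TCP (env.tcp_to_tips is the z of the fingertips in the tool frame, in m); z points along the fingers, x is the direction in which the jaws open and shut, and the axes are right-handed (so a half turn about z gives the same grasp; the last joint's range is limited). The gripper opens to 85 mm and grips with 20 to 120 N. Pads are 22 mm wide; open, the fingers measure 114 mm over their backs; the gripper's body (76 mm by 85 mm) begins 54 mm behind the grasp point. The pads swing forward as they close: fully open they stand 13 mm farther back than shut.
Start: joints at [-1.46, 0.286, 1.577, -0, 1.279, -0.15], TCP at [0.174, -0.652, 0.25] pointing down, gripper open.
Joint ranges: [-2.77, 2.77], [-0.9, 2.22], [0.21, 2.48], [-1.53, 4.67], [0.24, 2.81], [-2.84, 2.84]. Speed limits (rad/s): [2.79, 2.79, 3.14, 3.14, 3.14, 3.14].

### API

Orientations are given as a 3x3 rotation matrix whose columns are the frame's x, y, z axes.
In Python, from station import env, optics, job gives the robot as it stands. The module is installed in compiled form; this text tells all that it offers.
- The arm moves only by the tool arm_command, never from a script. Its argument "targets" is a list of rows, each an object of numbers: "rx", "ry", "rz": the turn, a rotation vector about the tool's x, y, z in rad; "dx", "dy", "dz": the shift along the tool's x, y, z in cm; "fingers": the opening, from 0 (shut) to 1 (fully open). A call has 1 to 20 rows; each row is the pose to reach, as a shift and turn from the pose commanded when the call began, along the tool's axes at that moment; what a row does not reach only later rows make up. A row lasts 1/10 s, in which the tool goes at most 50 mm and 8.59 degrees, less where a joint would pass 70% of its speed; a pose out of reach is approached as far as the arm can. A call with a gripper value outside its range is refused whole. The fingers move at their own pace and stop on an object; "newtons" is the grip in N (left out, the last holds). Time passes only in rows, so rows that repeat a pose let the fingers close. It gives the time, the measured TCP pose, the force and the opening at its end, in the units of the state.
- env.get_state(): the state, without advancing time (a new reading comes with each control period).
- optics.read_camera(name): name is "side" or "top" or "wrist"; returns a dict with "pixels" (480x640x3 uint8, blue, green, red), "z_map" (480x640 float32, m along the optical axis (not along the pixel's ray), 0 where there is no reading), "fx", "fy", "cx", "cy" (pixels), "R" (3x3) and "t" (3): a world point X has camera coordinates R X + t; the wrist camera has in their place "tool_from_camera" (4x4, takes a point from camera to tool coordinates, whose origin is the TCP and whose axes are the tool frame's). Camera axes: x right, y down, z forward; pixel columns grow to the right and rows downward; lengths in m; the calibration is good to about 2 mm. A picture is of the moment at which its call begins: read the wrist's pose just before it.
- job.close_job(): hands the job in, once; it reports no verdict.
The state is a dict: "time_s": time; "joint_pos": joint angles; "joint_velocities": joint speeds; "tau": joint torques, N m; "tool_pos": TCP position; "tool_rot": TCP orientation; "force": force on the tool from outside, world axes, zero at the start; "wrist_torque": the same for the moment, N m; "width": finger opening in m.
Only numpy, scipy, OpenCV 4.12 (cv2) and the standard library are available. Lean on these libraries where they do the work, as an engineer would, in place of code of your own. Each camera call takes 0.05 s, during which the arm holds its last target.

### The job

Lift the upper mould half (the light metal plate with the black grip bar) off the top of the pile of spare plates and fit it onto the dowels of the lower half that is screwed to the grey foot board, red end to red end. Press it down against the spring lifter until the two halves meet flush, and finish while still holding it pressed fully shut: do not let go. Leave the spare plates and everything else on the counter where they are.

Things in the scene. Friction and masses are not known exactly. Their poses are not given: they have to be found in the camera images.
- upper_half: Upper mould half, 0.35 kg, loose: aluminium plate 80 (own x) x 120 (own y) x 18 mm; through holes on its y axis, 14 mm wide at y = +45, 10 mm at y = -45 mm. Two red patches on top mark the +y end. Origin: centre of underside; z up. At the start it is the top of the pile, underside 36 mm above the counter, red end to the robot's left (within 0.6 rad).
- grip_bar (a point): Point to grip on the upper half: on the mid-line of its black grip bar, 43 mm above the plate's underside. The bar is 18 mm thick (own x), 60 mm long (own y) and stands 40 mm above the plate, from 18 to 58 mm above the underside; grip it across its thickness.
- upper_red_end (a point): Point on the upper half: middle of the lower edge of its red-marked end (own y = +60 mm, z = 0)
- mould_base: Lower mould half, fixed to the counter: grey foot board 116 x 164 x 12 mm, on it an aluminium block 80 (own x) x 120 (own y) x 24 mm, upper face 36 mm above the counter. A red strip on the board and two red patches on the block mark the +y end, which points to the robot's left (within 0.5 rad). Origin: centre of the board's underside; z up.
- base_face (a point): Centre of the lower half's upper face, axes as mould_base; the upper half's underside centre must come here. Two steel dowels stand 16 mm above the face: 12 mm thick at own y = +45, 8 mm thick at y = -45 mm (1 mm play all round in the holes), their top 4.5 mm tapered.
- base_red_end (a point): Point on the lower half: middle of the upper edge of the block's red-marked end (own y = +60 mm at face height); the upper half's red end point must come onto it
- lifter (a joint): Spring lifter, a brass disc 28 mm wide in the middle of the lower half's face. 0 = up, standing 6 mm above the face; 0.006 m = pressed flush with the face. It pushes up with 6 N when up and 12 N when flush, so it carries the loose upper half 6 mm above the face and opens the mould again when let go.
- spare_mid: Spare plate, dark steel, 80 x 120 x 18 mm, 0.8 kg, loose, the upper one of two in the pile, directly under the upper half; origin: centre of its underside
- spare_low: Spare plate, as spare_mid, the lower one of the pile, lying on the counter; origin: centre of its underside
- brown_jar: Bystander: brown jar with black cap, 80 mm wide, 170 mm tall, at the back; origin: centre of its underside
- dropper_bottle: Bystander: pale bottle with white cap, 51 mm wide, 106 mm tall, at the back; origin: centre of its underside
- plaster_roll: Bystander: roll of plaster, 50 mm wide, 25 mm tall, at the left; origin: centre of its underside
Not all that is in view belongs to the job. Leave any orange look-alike of the upper_half alone. What is shaped like the spare_mid but orange is not meant.

How it is judged:
On the way, in this order (a step that is already met when the one before it is completed fails the run):
1. the upper half is lifted clear of the pile, its underside at least 60 mm above the counter (height (world z) of upper_half above 0.06 m and contact force between upper_half and spare_mid below 0.05 N and contact force between the fingers and upper_half above 1 N), for 0.1 s.
2. the upper half is on both dowels, red end to red end (horizontal distance between upper_half and base_face below 0.004 m and horizontal distance between upper_red_end and base_red_end below 0.006 m and z of upper_half in the frame of base_face below 0.009 m), for 0.1 s.
At the end, for the whole second after the job is handed in: Upper half on both dowels, red end to red end (centre within 4 mm, red end within 6 mm), level within 2 degrees, gap under 2 mm, lifter down at least 4 mm; the gripper still holds it, pressed (over 6 N between the halves) and still (horizontal distance between upper_half and base_face below 0.004 m and horizontal distance between upper_red_end and base_red_end below 0.006 m and z of upper_half in the frame of base_face below 0.002 m and angle between upper_half's own z axis and vertical below 0.035 rad and value of joint lifter above 0.004 m and contact force between the fingers and upper_half above 3 N and contact force between mould_base and upper_half above 6 N and linear speed of upper_half below 0.02 m/s); the arm keeps its last pose, push and grip.
It fails at once if a spare plate is moved more than 30 mm (distance of any of spare_mid, spare_low from where it was at the start of the episode above 0.03 m).
It fails at once if a jar, bottle or roll nearby is moved more than 30 mm (distance of any of brown_jar, dropper_bottle, plaster_roll from where it was at the start of the episode above 0.03 m).
It also fails if it takes over 42 s, if anything falls off the work surface, if the arm or the gripper's body presses on something with over 40 N, if the wrist force passes 120 N, or if a joint passes its speed limit or range.

## Working session

There is one attempt and no reset: what is moved stays moved. The work goes in short steps, Python scripts to look and compute and a tool call to move; the robot and the scene stay as the last step left them, time stands still between calls to the robot, and variables do not carry over. Pictures are saved under pics/ and viewed, and the job is handed in when it is done.

Besides the shell and the picture viewer there is one more tool, called after ">>>" as a command line: name --argument value ..., lists and objects as JSON in quotes. arm_command: Moves the arm, as the interface text tells. Its arguments: {"type":"object","properties":{"targets":{"type":"array"},"newtons":{"type":"number"}},"required":["targets"]}

```bash
mkdir -p pics
python3 - <<'E'
from station import env, optics
import cv2,pickle
s=env.get_state();print(s, env.tcp_to_tips)
d={}
for n in("side","top","wrist"):
    c=optics.read_camera(n);d[n]=c;cv2.imwrite(f"pics/{n}0.png",c["pixels"])
    print(n,c.get("R"),c.get("t"),c["fx"])
pickle.dump(d,open("c0.pkl","wb"))
E
```

```text
{'time_s': 0.0, 'joint_pos': array([-1.46002090e+00,  2.87210671e-01,  1.57819043e+00, -1.22234081e-05,
        1.27860574e+00, -1.49959767e-01]), 'joint_velocities': array([-0.00031457, -0.00017452,  0.00026441, -0.00102603, -0.00020577,
        0.00184689]), 'tau': array([-2.34435474e-04, -4.05979228e+01, -2.92628378e+01, -8.75613046e-05,
        5.89805364e-03, -5.70022706e-06]), 'tool_pos': array([ 0.17399182, -0.65154873,  0.24890985]), 'tool_rot': array([[ 2.57794047e-01, -9.66199851e-01, -2.78519183e-04],
       [-9.66196938e-01, -2.57793961e-01,  2.39809236e-03],
       [-2.38883705e-03, -3.49109554e-04, -9.99997086e-01]]), 'force': array([0.06035611, 0.09502686, 0.45900905]), 'wrist_torque': array([-0.05047564,  0.05526717, -0.00339961]), 'width': 0.08563684477535381} 0.019
side [[-0.94229927 -0.33384035  0.0249541 ]
 [-0.17314457  0.42220655 -0.88981042]
 [ 0.28651883 -0.84278838 -0.45564757]] [0.64388984 0.08599641 1.05626662] 443.4424163242547
top [[-0.00952139 -0.99973857 -0.02078766]
 [-0.99486391  0.01156589 -0.10055856]
 [ 0.1007727   0.01972344 -0.99471395]] [0.21449756 0.5917787  1.66479002] 617.5410200540559
wrist None None 392.5769924855295
```

View pics/top0.png

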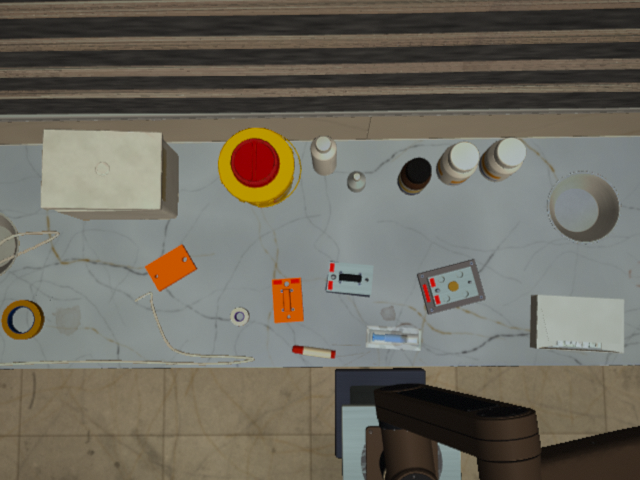

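View pics/side0.png

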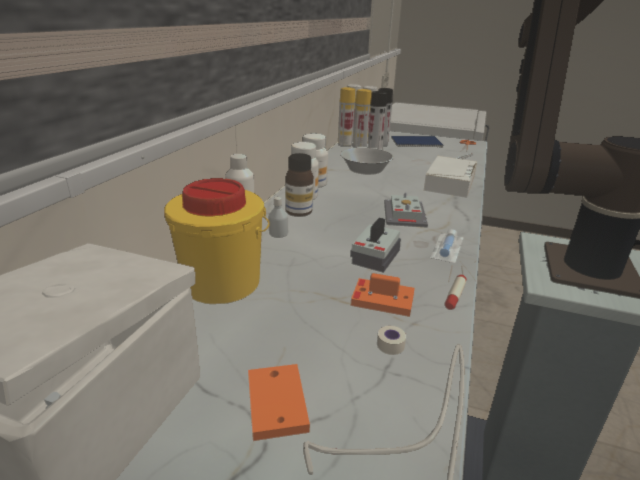

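The top view shows the upper half near (350,279), red end to the left, and the lower half near (451,286). The orange look-alike is at (288,300). I'll enlarge both areas.

Run:
```python
import pickle,cv2
d=pickle.load(open("c0.pkl","rb"))
p=d["top"]["pixels"]
cv2.imwrite("pics/topcrop.png",cv2.resize(p[250:325,315:495],None,fx=4.4,fy=4.4,interpolation=cv2.INTER_CUBIC))
cv2.imwrite("pics/w0.png",d["wrist"]["pixels"])
```

```text
(no output)
```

View pics/topcrop.png

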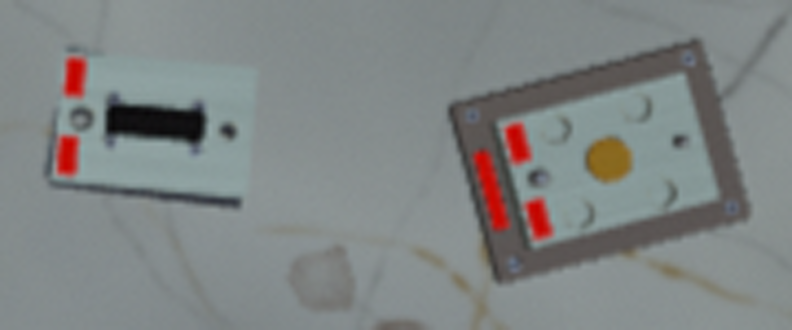

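```bash
cat > h.py <<'E'
import numpy as np
def ray(c,uv,z,R=None,t=None):
    R=c["R"] if R is None else R; t=c["t"] if t is None else t
    out=[]
    for u,v in uv:
        dc=np.array([(u-c["cx"])/c["fx"],(v-c["cy"])/c["fy"],1]); o=-R.T@t; w=R.T@dc
        out.append(o+w*(z-o[2])/w[2])
    return np.array(out)
def wristRt(c,s):
    T=np.eye(4);T[:3,:3]=s["tool_rot"];T[:3,3]=s["tool_pos"]
    W=np.linalg.inv(T@np.asarray(c["tool_from_camera"])); return W[:3,:3],W[:3,3]
E
python3 - <<'E'
import pickle,numpy as np
from h import *
d=pickle.load(open("c0.pkl","rb"));c=d["top"]
f=lambda l:[(a/4.4+315-.39,b/4.4+250-.39) for a,b in l]
np.set_printoptions(precision=4,suppress=True)
P=ray(c,f([(68,52),(257,67),(242,203),(50,183)]),.054);print(P,P.mean(0))
P=ray(c,f([(81,119),(228,131)]),.054);print(P,P.mean(0),P[0]-P[1],np.linalg.norm(P[0]-P[1]))
P=ray(c,f([(497,125),(688,73),(720,198),(531,247)]),.036);print(P,P.mean(0))
P=ray(c,f([(540,177),(681,141)]),.05);print(P,P.mean(0),P[0]-P[1],np.linalg.norm(P[0]-P[1]))
print(ray(c,f([(608,159)]),.042))
print(d["wrist"]["tool_from_camera"])
E
```

```text
[[0.5392 0.1845 0.054 ]
 [0.5287 0.0687 0.054 ]
 [0.4458 0.0794 0.054 ]
 [0.4591 0.1964 0.054 ]] [0.4932 0.1322 0.054 ]
[[0.498  0.177  0.054 ]
 [0.4897 0.0872 0.054 ]] [0.4939 0.1321 0.054 ] [0.0083 0.0898 0.    ] 0.09019804356090166
[[ 0.4924 -0.0796  0.036 ]
 [ 0.5233 -0.198   0.036 ]
 [ 0.4462 -0.215   0.036 ]
 [ 0.4174 -0.0985  0.036 ]] [ 0.4698 -0.1478  0.036 ]
[[ 0.4599 -0.1029  0.05  ]
 [ 0.4809 -0.1893  0.05  ]] [ 0.4704 -0.1461  0.05  ] [-0.0211  0.0864  0.    ] 0.08896179850600755
[[ 0.4706 -0.1461  0.042 ]]
[[ 1.     -0.0003  0.0001  0.0001]
 [ 0.0003  0.9609  0.2768 -0.0702]
 [-0.0002 -0.2768  0.9609 -0.1225]
 [ 0.      0.      0.      1.    ]]
```

```bash
cat >> h.py <<'E'
def plan(s,xyz,az):
    """commands (cm, rad) from state s to TCP xyz with tool down, tool x azimuth az"""
    x=s["tool_rot"][:,0];a=np.arctan2(x[1],x[0])
    X=np.array([np.cos(a),np.sin(a),0]);Y=np.array([np.sin(a),-np.cos(a),0])
    D=np.array(xyz)-s["tool_pos"]
    print("dx %.2f dy %.2f dz %.2f cm rz %.4f"%(D@X*100,D@Y*100,-D[2]*100,-((az-a+np.pi)%(2*np.pi)-np.pi)))
E
python3 - <<'E'
from station import env
from h import *
plan(env.get_state(),(.466,-.13,.21),.239)
E
```

```text
dx -42.88 dy -41.66 dz 3.92 cm rz -1.5490
```

>>> arm_command --targets '[{"dx": -10,"dy": -10,"dz": 0,"rz": -0.35,"fingers": 1},{"dx": -42.9,"dy": -41.7,"dz": 3.9,"rz": -1.549,"fingers": 1},{"dx": -42.9,"dy": -41.7,"dz": 3.9,"rz": -1.549,"fingers": 1},{"dx": -42.9,"dy": -41.7,"dz": 3.9,"rz": -1.549,"fingers": 1},{"dx": -42.9,"dy": -41.7,"dz": 3.9,"rz": -1.549,"fingers": 1},{"dx": -42.9,"dy": -41.7,"dz": 3.9,"rz": -1.549,"fingers": 1},{"dx": -42.9,"dy": -41.7,"dz": 3.9,"rz": -1.549,"fingers": 1},{"dx": -42.9,"dy": -41.7,"dz": 3.9,"rz": -1.549,"fingers": 1},{"dx": -42.9,"dy": -41.7,"dz": 3.9,"rz": -1.549,"fingers": 1},{"dx": -42.9,"dy": -41.7,"dz": 3.9,"rz": -1.549,"fingers": 1},{"dx": -42.9,"dy": -41.7,"dz": 3.9,"rz": -1.549,"fingers": 1},{"dx": -42.9,"dy": -41.7,"dz": 3.9,"rz": -1.549,"fingers": 1},{"dx": -42.9,"dy": -41.7,"dz": 3.9,"rz": -1.549,"fingers": 1},{"dx": -42.9,"dy": -41.7,"dz": 3.9,"rz": -1.549,"fingers": 1},{"dx": -42.9,"dy": -41.7,"dz": 3.9,"rz": -1.549,"fingers": 1},{"dx": -42.9,"dy": -41.7,"dz": 3.9,"rz": -1.549,"fingers": 1},{"dx": -42.9,"dy": -41.7,"dz": 3.9,"rz": -1.549,"fingers": 1}]'

```text
invalid input at $.targets[0]: expected keys rx, ry, rz, dx, dy, dz, fingers
```

Run:
```python
from station import env, optics
from h import *
import cv2,pickle
s=env.get_state();c=optics.read_camera("wrist")
print(s["time_s"],s["tool_pos"],s["tool_rot"],s["joint_velocities"],s["force"])
pickle.dump((s,c),open("wb.pkl","wb"))
cv2.imwrite("pics/wb.png",c["pixels"])
```

```text
0.15 [ 0.17398946 -0.65169708  0.24924727] [[ 2.57803587e-01 -9.66197320e-01 -2.21321274e-04]
 [-9.66195629e-01 -2.57803554e-01  1.82622356e-03]
 [-1.82154972e-03 -2.56967336e-04 -9.99998308e-01]] [ 0.00110967 -0.00154011 -0.00203724 -0.00170911  0.00047807 -0.00079792] [-0.40699098 -0.71591729  1.31520858]
```

View pics/wb.png

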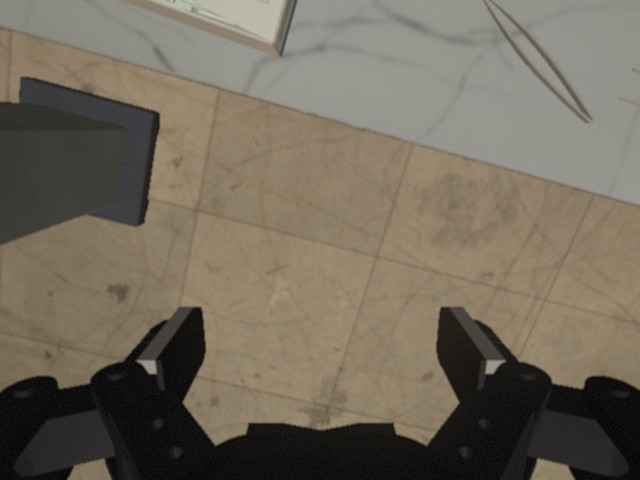

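>>> arm_command --targets '[{"dx": -10,"dy": -10,"dz": 0,"rx": 0,"ry": 0,"rz": -0.35,"fingers": 1},{"dx": -42.9,"dy": -41.7,"dz": 3.9,"rx": 0,"ry": 0,"rz": -1.549,"fingers": 1},{"dx": -42.9,"dy": -41.7,"dz": 3.9,"rx": 0,"ry": 0,"rz": -1.549,"fingers": 1},{"dx": -42.9,"dy": -41.7,"dz": 3.9,"rx": 0,"ry": 0,"rz": -1.549,"fingers": 1},{"dx": -42.9,"dy": -41.7,"dz": 3.9,"rx": 0,"ry": 0,"rz": -1.549,"fingers": 1},{"dx": -42.9,"dy": -41.7,"dz": 3.9,"rx": 0,"ry": 0,"rz": -1.549,"fingers": 1},{"dx": -42.9,"dy": -41.7,"dz": 3.9,"rx": 0,"ry": 0,"rz": -1.549,"fingers": 1},{"dx": -42.9,"dy": -41.7,"dz": 3.9,"rx": 0,"ry": 0,"rz": -1.549,"fingers": 1},{"dx": -42.9,"dy": -41.7,"dz": 3.9,"rx": 0,"ry": 0,"rz": -1.549,"fingers": 1},{"dx": -42.9,"dy": -41.7,"dz": 3.9,"rx": 0,"ry": 0,"rz": -1.549,"fingers": 1},{"dx": -42.9,"dy": -41.7,"dz": 3.9,"rx": 0,"ry": 0,"rz": -1.549,"fingers": 1},{"dx": -42.9,"dy": -41.7,"dz": 3.9,"rx": 0,"ry": 0,"rz": -1.549,"fingers": 1},{"dx": -42.9,"dy": -41.7,"dz": 3.9,"rx": 0,"ry": 0,"rz": -1.549,"fingers": 1},{"dx": -42.9,"dy": -41.7,"dz": 3.9,"rx": 0,"ry": 0,"rz": -1.549,"fingers": 1},{"dx": -42.9,"dy": -41.7,"dz": 3.9,"rx": 0,"ry": 0,"rz": -1.549,"fingers": 1},{"dx": -42.9,"dy": -41.7,"dz": 3.9,"rx": 0,"ry": 0,"rz": -1.549,"fingers": 1}]'

```text
time_s: 1.8
tool_pos: [0.466, -0.1314, 0.2114]
tool_rot: [[0.972, 0.235, 0.0], [0.235, -0.972, -0.0], [0.0, 0.0, -1.0]]
force: [0.1, -0.2, 0.0]
width: 0.0852
```

```bash
cat > snap.py <<'E'
import sys
from station import env, optics
from h import *
import cv2,pickle
np.set_printoptions(precision=4,suppress=True)
n=sys.argv[1];cam=sys.argv[2] if len(sys.argv)>2 else "wrist"
s=env.get_state();c=optics.read_camera(cam)
print(s["time_s"],s["tool_pos"],s["tool_rot"],s["joint_velocities"],s["force"],s["width"])
pickle.dump((s,c),open(n+".pkl","wb"))
cv2.imwrite(f"pics/{n}.png",c["pixels"])
E
python3 snap.py wb1
```

```text
1.8 [ 0.466  -0.1314  0.2114] [[ 0.9721  0.2345  0.0001]
 [ 0.2345 -0.9721 -0.0003]
 [ 0.      0.0003 -1.    ]] [-0.0074 -0.001  -0.0009  0.0016 -0.0006  0.0008] [ 0.0905 -0.2321  0.033 ] 0.08522594436226065
```

View pics/wb1.png

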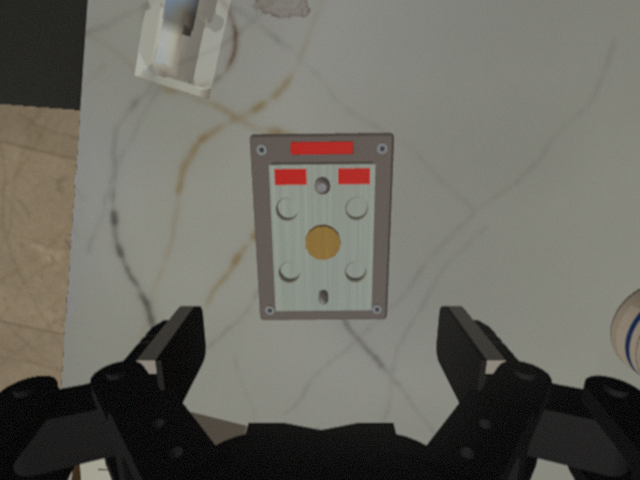

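The wrist view shows the lower half, with dowels at (322,185) and (323,297) and the lifter at (323,242). I'll enlarge it.

Run:
```python
import pickle,cv2
s,c=pickle.load(open("wb1.pkl","rb"))
p=c["pixels"]
cv2.imwrite("pics/wb1a.png",cv2.resize(p[125:225,245:400],None,fx=5,fy=5,interpolation=cv2.INTER_CUBIC))
cv2.imwrite("pics/wb1b.png",cv2.resize(p[225:325,245:400],None,fx=5,fy=5,interpolation=cv2.INTER_CUBIC))
```

```text
(no output)
```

View pics/wb1a.png

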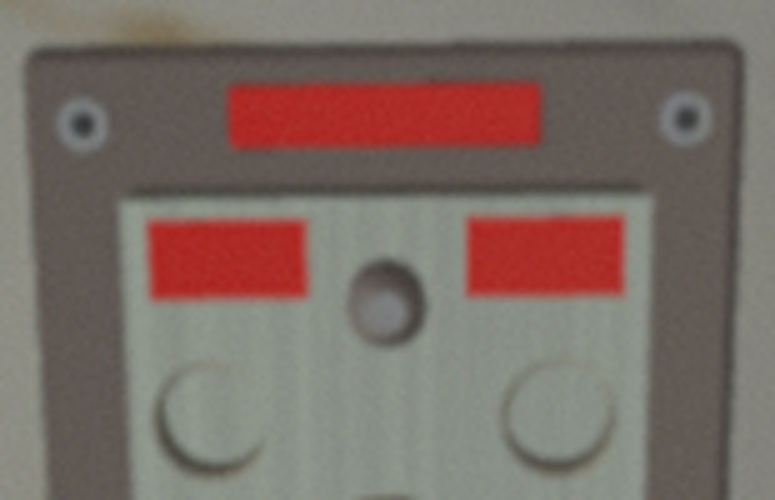

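View pics/wb1b.png

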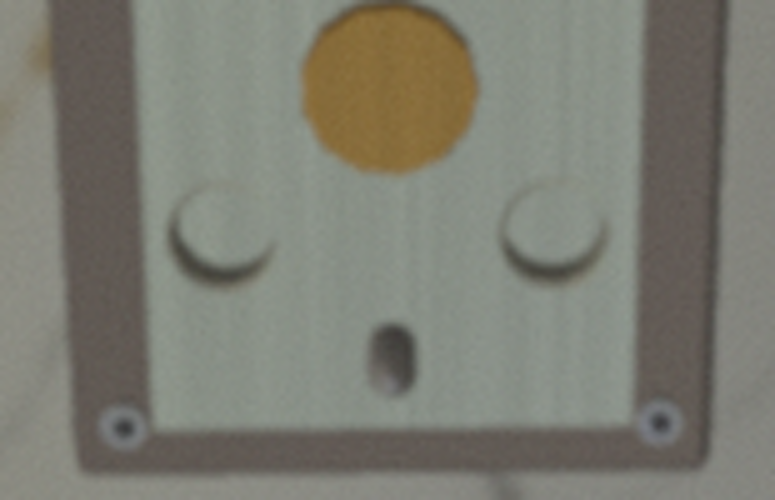

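```bash
cat > base.py <<'E'
import pickle
from h import *
np.set_printoptions(precision=4,suppress=True)
s,c=pickle.load(open("wb1.pkl","rb"));R,t=wristRt(c,s)
A=lambda a,b:(a/5+245-.4,b/5+125-.4);B=lambda a,b:(a/5+245-.4,b/5+225-.4)
F=ray(c,[A(120,197),A(655,192),B(150,432),B(637,427)],.036,R,t)
m=F.mean(0);print(F,m)
print("sides",[np.linalg.norm(F[i]-F[j]) for i,j in((0,1),(2,3),(0,2),(1,3))])
y=F[0]+F[1]-F[2]-F[3];print("th from y",np.arctan2(-y[0],y[1]))
x=F[1]+F[3]-F[0]-F[2];print("x",np.arctan2(x[1],x[0]))
print("lifter",ray(c,[B(391,89)],.042,R,t))
D=ray(c,[A(381,313),B(394,378)],.052,R,t);print("dowel",D,D.mean(0),np.linalg.norm(D[0]-D[1]),np.arctan2(-(D[0]-D[1])[0],(D[0]-D[1])[1]))
S=ray(c,[A(82,124),A(686,119),B(123,427),B(660,423)],.0125,R,t);print("screws",S.mean(0));y=S[0]+S[1]-S[2]-S[3];print(np.arctan2(-y[0],y[1]))
E
python3 base.py
```

```text
[[ 0.4176 -0.0968  0.036 ]
 [ 0.4951 -0.0774  0.036 ]
 [ 0.4463 -0.2137  0.036 ]
 [ 0.5249 -0.1938  0.036 ]] [ 0.471  -0.1454  0.036 ]
sides [np.float64(0.07989219112672395), np.float64(0.08099501859926939), np.float64(0.12036701694217317), np.float64(0.12019526453652876)]
th from y 0.24581687690148052
x 0.24674194501897273
lifter [[ 0.4709 -0.1449  0.042 ]]
dowel [[ 0.459  -0.1023  0.052 ]
 [ 0.4817 -0.1876  0.052 ]] [ 0.4703 -0.145   0.052 ] 0.08827485109576619 0.2596131418684653
screws [ 0.4708 -0.146   0.0125]
0.24663587813006274
```

Run:
```python
from station import env
from h import *
plan(env.get_state(),(.495,.147,.23),-.092)
```

```text
dx 9.35 dy -26.39 dz -1.86 cm rz 0.3285
```

>>> arm_command --targets '[{"dx": 9.4,"dy": -26.4,"dz": -1.9,"rx": 0,"ry": 0,"rz": 0.33,"fingers": 1},{"dx": 9.4,"dy": -26.4,"dz": -1.9,"rx": 0,"ry": 0,"rz": 0.33,"fingers": 1},{"dx": 9.4,"dy": -26.4,"dz": -1.9,"rx": 0,"ry": 0,"rz": 0.33,"fingers": 1},{"dx": 9.4,"dy": -26.4,"dz": -1.9,"rx": 0,"ry": 0,"rz": 0.33,"fingers": 1},{"dx": 9.4,"dy": -26.4,"dz": -1.9,"rx": 0,"ry": 0,"rz": 0.33,"fingers": 1},{"dx": 9.4,"dy": -26.4,"dz": -1.9,"rx": 0,"ry": 0,"rz": 0.33,"fingers": 1},{"dx": 9.4,"dy": -26.4,"dz": -1.9,"rx": 0,"ry": 0,"rz": 0.33,"fingers": 1},{"dx": 9.4,"dy": -26.4,"dz": -1.9,"rx": 0,"ry": 0,"rz": 0.33,"fingers": 1},{"dx": 9.4,"dy": -26.4,"dz": -1.9,"rx": 0,"ry": 0,"rz": 0.33,"fingers": 1}]'

```text
time_s: 2.75
tool_pos: [0.4953, 0.1472, 0.2301]
tool_rot: [[0.996, -0.093, -0.0], [-0.093, -0.996, -0.0], [-0.0, 0.001, -1.0]]
force: [-0.9, -1.2, -0.1]
width: 0.0851
```

```bash
python3 snap.py wu1
python3 - <<'E'
import pickle,cv2
s,c=pickle.load(open("wu1.pkl","rb"))
p=c["pixels"]
cv2.imwrite("pics/wu1a.png",cv2.resize(p[140:330,235:410],None,fx=3.1,fy=3.1,interpolation=cv2.INTER_CUBIC))
E
```

```text
2.75 [0.4953 0.1472 0.2301] [[ 0.9957 -0.0929 -0.0004]
 [-0.0929 -0.9957 -0.0005]
 [-0.0004  0.0005 -1.    ]] [-0.013  -0.0032  0.0043  0.002  -0.0019  0.0059] [-0.904  -1.1989 -0.1453] 0.08510590331174266
```

View pics/wu1.png

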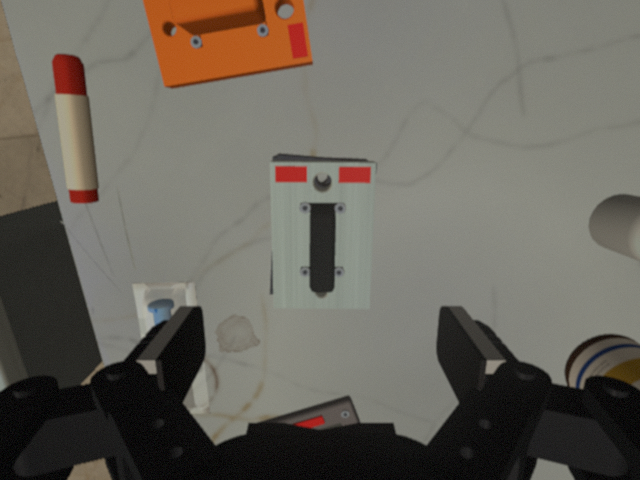

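View pics/wu1a.png

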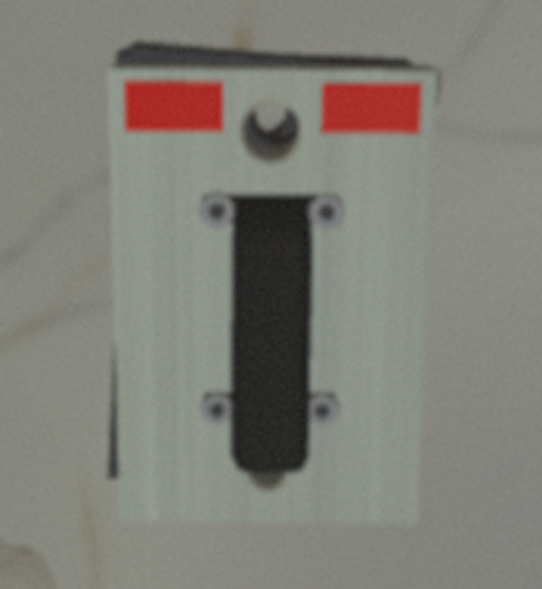

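```bash
cat > up.py <<'E'
import pickle
from h import *
from station import env
np.set_printoptions(precision=4,suppress=True)
s,c=pickle.load(open("wu1.pkl","rb"));R,t=wristRt(c,s)
A=lambda a,b:(a/3.1+235-.34,b/3.1+140-.34)
F=ray(c,[A(108,66),A(438,68),A(119,522),A(416,524)],.054,R,t)
m=F.mean(0);print(F,m)
print("sides",[np.linalg.norm(F[i]-F[j]) for i,j in((0,1),(2,3),(0,2),(1,3))])
y=F[0]+F[1]-F[2]-F[3];print("th from y",np.arctan2(-y[0],y[1]))
x=F[1]+F[3]-F[0]-F[2];print("x",np.arctan2(x[1],x[0]))
S=ray(c,[A(217,211),A(326,211),A(216,409),A(322,409)],.0555,R,t);print("screws",S.mean(0));y=S[0]+S[1]-S[2]-S[3];print(np.arctan2(-y[0],y[1]))
H=ray(c,[A(270,130)],.054,R,t);print("hole",H, H-m)
plan(env.get_state(),(m[0],m[1],.083),-.1)
E
python3 up.py
```

```text
[[0.4615 0.1976 0.054 ]
 [0.5407 0.1897 0.054 ]
 [0.4489 0.078  0.054 ]
 [0.5283 0.07   0.054 ]] [0.4948 0.1338 0.054 ]
sides [np.float64(0.07953431364905252), np.float64(0.07972225083010422), np.float64(0.12021038073233654), np.float64(0.12030625369697624)]
th from y -0.1040501846048189
x -0.09981981238849977
screws [0.4948 0.1329 0.0555]
-0.10456127983504061
hole [[0.499  0.1786 0.054 ]] [[0.0041 0.0448 0.    ]]
dx 0.08 dy 1.31 dz 14.71 cm rz 0.0064
```

>>> arm_command --targets '[{"dx": 0.1,"dy": 1.3,"dz": 5,"rx": 0,"ry": 0,"rz": 0.01,"fingers": 1},{"dx": 0.1,"dy": 1.3,"dz": 9,"rx": 0,"ry": 0,"rz": 0.01,"fingers": 1},{"dx": 0.1,"dy": 1.3,"dz": 12,"rx": 0,"ry": 0,"rz": 0.01,"fingers": 1},{"dx": 0.1,"dy": 1.3,"dz": 14,"rx": 0,"ry": 0,"rz": 0.01,"fingers": 1},{"dx": 0.1,"dy": 1.3,"dz": 15.1,"rx": 0,"ry": 0,"rz": 0.01,"fingers": 1},{"dx": 0.1,"dy": 1.3,"dz": 15.1,"rx": 0,"ry": 0,"rz": 0.01,"fingers": 1},{"dx": 0.1,"dy": 1.3,"dz": 15.1,"rx": 0,"ry": 0,"rz": 0.01,"fingers": 1},{"dx": 0.1,"dy": 1.3,"dz": 15.1,"rx": 0,"ry": 0,"rz": 0.01,"fingers": 1}]'

```text
time_s: 3.6
tool_pos: [0.4963, 0.1354, 0.081]
tool_rot: [[0.995, -0.101, 0.003], [-0.101, -0.995, 0.0], [0.003, -0.001, -1.0]]
force: [0.4, 0.4, 0.9]
width: 0.0854
```

```bash
python3 snap.py wu2
```

```text
3.6 [0.4963 0.1354 0.081 ] [[ 0.9949 -0.1013  0.0032]
 [-0.1013 -0.9949  0.0002]
 [ 0.0032 -0.0005 -1.    ]] [ 0.0056 -0.0029  0.0002 -0.002  -0.0026  0.0012] [0.3749 0.4091 0.8812] 0.08542150071782909
```

View pics/wu2.png

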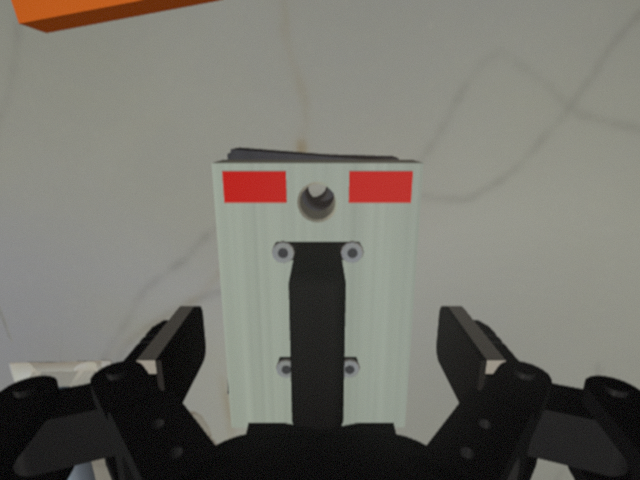

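The plate is centred, and the bar sits about 4 px left of the middle of the jaws. I'll nudge 1.5 mm and then close.

>>> arm_command --targets '[{"dx": -0.15,"dy": 0.2,"dz": 0.15,"rx": 0,"ry": 0,"rz": 0,"fingers": 1},{"dx": -0.15,"dy": 0.2,"dz": 0.15,"rx": 0,"ry": 0,"rz": 0,"fingers": 1},{"dx": -0.15,"dy": 0.2,"dz": 0.15,"rx": 0,"ry": 0,"rz": 0,"fingers": 0.35},{"dx": -0.15,"dy": 0.2,"dz": 0.15,"rx": 0,"ry": 0,"rz": 0,"fingers": 0.3},{"dx": -0.15,"dy": 0.2,"dz": 0.15,"rx": 0,"ry": 0,"rz": 0,"fingers": 0.1},{"dx": -0.15,"dy": 0.2,"dz": 0.15,"rx": 0,"ry": 0,"rz": 0,"fingers": 0},{"dx": -0.15,"dy": 0.2,"dz": 0.15,"rx": 0,"ry": 0,"rz": 0,"fingers": 0},{"dx": -0.15,"dy": 0.2,"dz": 0.15,"rx": 0,"ry": 0,"rz": 0,"fingers": 0},{"dx": -0.15,"dy": 0.2,"dz": 0.15,"rx": 0,"ry": 0,"rz": 0,"fingers": 0},{"dx": -0.15,"dy": 0.2,"dz": 0.15,"rx": 0,"ry": 0,"rz": 0,"fingers": 0}]' --newtons 80

```text
time_s: 4.65
tool_pos: [0.4938, 0.1338, 0.0781]
tool_rot: [[0.995, -0.101, 0.001], [-0.101, -0.995, 0.0], [0.001, -0.0, -1.0]]
force: [1.4, 0.3, 1.4]
width: 0.0171
```

```bash
python3 snap.py wu3
```

```text
4.65 [0.4938 0.1338 0.0781] [[ 0.9949 -0.1008  0.0011]
 [-0.1008 -0.9949  0.0001]
 [ 0.0011 -0.0002 -1.    ]] [-0.0005 -0.0016 -0.0001 -0.0025  0.0007 -0.0007] [1.4251 0.2852 1.364 ] 0.017104656413917233
```

View pics/wu3.png

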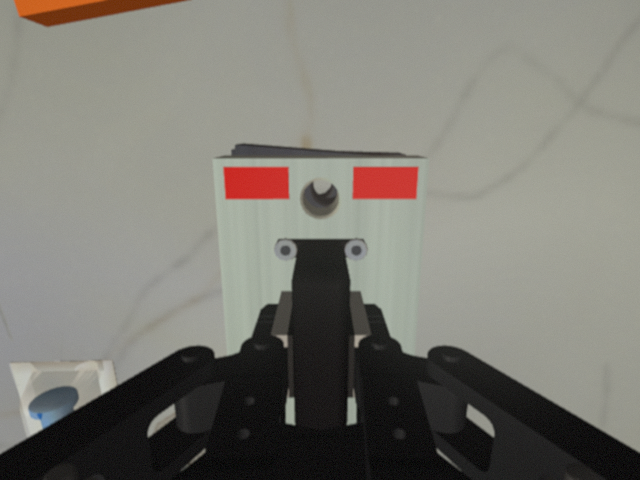

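The bar is gripped between both pads, with a width of 17 mm. Lifting straight up.

>>> arm_command --targets '[{"dx": 0,"dy": 0,"dz": -1,"rx": 0,"ry": 0,"rz": 0,"fingers": 0},{"dx": 0,"dy": 0,"dz": -3,"rx": 0,"ry": 0,"rz": 0,"fingers": 0},{"dx": 0,"dy": 0,"dz": -5,"rx": 0,"ry": 0,"rz": 0,"fingers": 0},{"dx": 0,"dy": 0,"dz": -7,"rx": 0,"ry": 0,"rz": 0,"fingers": 0},{"dx": 0,"dy": 0,"dz": -8,"rx": 0,"ry": 0,"rz": 0,"fingers": 0},{"dx": 0,"dy": 0,"dz": -8,"rx": 0,"ry": 0,"rz": 0,"fingers": 0},{"dx": 0,"dy": 0,"dz": -8,"rx": 0,"ry": 0,"rz": 0,"fingers": 0},{"dx": 0,"dy": 0,"dz": -8,"rx": 0,"ry": 0,"rz": 0,"fingers": 0}]'

```text
time_s: 5.5
tool_pos: [0.4922, 0.1337, 0.1562]
tool_rot: [[0.995, -0.101, -0.003], [-0.101, -0.995, -0.0], [-0.003, 0.001, -1.0]]
force: [0.4, -0.7, -3.4]
width: 0.0175
```

```bash
python3 snap.py wu4
python3 - <<'E'
import pickle,cv2
s,c=pickle.load(open("wu4.pkl","rb"))
cv2.imwrite("pics/wu4a.png",cv2.resize(c["pixels"][145:365,205:435],None,fx=2.7,fy=2.7,interpolation=cv2.INTER_CUBIC))
E
```

```text
5.5 [0.4922 0.1337 0.1562] [[ 0.9949 -0.1008 -0.0032]
 [-0.1008 -0.9949 -0.0002]
 [-0.0032  0.0005 -1.    ]] [ 0.0007  0.0031 -0.002  -0.0006 -0.0018  0.0016] [ 0.4255 -0.6941 -3.445 ] 0.01747282256048315
```

View pics/wu4a.png

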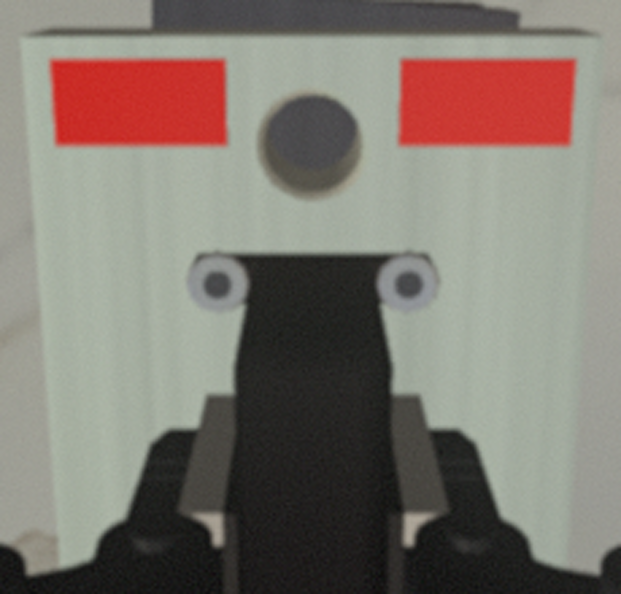

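Run:
```python
import pickle
from h import *
np.set_printoptions(precision=4,suppress=True)
s,c=pickle.load(open("wu4.pkl","rb"));T=np.asarray(c["tool_from_camera"])
def tool(pts,z):
    o=[]
    for a,b in pts:
        u=a/2.7+205-.31;v=b/2.7+145-.31
        d=T[:3,:3]@np.array([(u-c["cx"])/c["fx"],(v-c["cy"])/c["fy"],1]);o.append(T[:3,3]+d*(z-T[2,3])/d[2])
    return np.array(o)
for z in(.024,.025):
    C=tool([(22,36),(601,36),(56,540),(574,540)],z);print(C)
    print("edge mid",(C[0]+C[1])/2,"slope",(C[1]-C[0])[1]/.08)
    print("hole",tool([(310,146)],z),"screws",tool([(218,284),(408,284)],z-.0015))
# same tool-frame quantity for the base view: base centre in tool frame
s,c=pickle.load(open("wb1.pkl","rb"))
b=np.array([.4709,-.1452,.036]);print(s["tool_rot"].T@(b-s["tool_pos"]))
```

```text
[[-0.0394 -0.0599  0.024 ]
 [ 0.039  -0.0599  0.024 ]
 [-0.04    0.0169  0.024 ]
 [ 0.0406  0.0169  0.024 ]]
edge mid [-0.0002 -0.0599  0.024 ] slope 0.0002735356385044109
hole [[-0.0004 -0.0449  0.024 ]] screws [[-0.0136 -0.0252  0.0225]
 [ 0.0136 -0.0252  0.0225]]
[[-0.0397 -0.0598  0.025 ]
 [ 0.0393 -0.0598  0.025 ]
 [-0.0403  0.0175  0.025 ]
 [ 0.0408  0.0175  0.025 ]]
edge mid [-0.0002 -0.0598  0.025 ] slope 0.00027540312502139994
hole [[-0.0004 -0.0447  0.025 ]] screws [[-0.0137 -0.0249  0.0235]
 [ 0.0137 -0.0249  0.0235]]
[0.0015 0.0145 0.1754]
```

Run:
```python
from station import env
from h import *
plan(env.get_state(),(.471,-.1452,.118),.246)
```

```text
dx 0.69 dy 27.96 dz 3.83 cm rz -0.3471
```

>>> arm_command --targets '[{"dx": 0.1,"dy": 3,"dz": 0,"rx": 0,"ry": 0,"rz": -0.05,"fingers": 0},{"dx": 0.2,"dy": 7,"dz": 0,"rx": 0,"ry": 0,"rz": -0.1,"fingers": 0},{"dx": 0.4,"dy": 11,"dz": 0,"rx": 0,"ry": 0,"rz": -0.15,"fingers": 0},{"dx": 0.5,"dy": 15,"dz": 0,"rx": 0,"ry": 0,"rz": -0.2,"fingers": 0},{"dx": 0.6,"dy": 19,"dz": 0,"rx": 0,"ry": 0,"rz": -0.25,"fingers": 0},{"dx": 0.7,"dy": 23,"dz": 0,"rx": 0,"ry": 0,"rz": -0.3,"fingers": 0},{"dx": 0.7,"dy": 26,"dz": 0.5,"rx": 0,"ry": 0,"rz": -0.34,"fingers": 0},{"dx": 0.7,"dy": 27.5,"dz": 1.5,"rx": 0,"ry": 0,"rz": -0.347,"fingers": 0},{"dx": 0.7,"dy": 28,"dz": 3,"rx": 0,"ry": 0,"rz": -0.347,"fingers": 0},{"dx": 0.7,"dy": 28,"dz": 3.8,"rx": 0,"ry": 0,"rz": -0.347,"fingers": 0},{"dx": 0.7,"dy": 28,"dz": 3.8,"rx": 0,"ry": 0,"rz": -0.347,"fingers": 0},{"dx": 0.7,"dy": 28,"dz": 3.8,"rx": 0,"ry": 0,"rz": -0.347,"fingers": 0},{"dx": 0.7,"dy": 28,"dz": 3.8,"rx": 0,"ry": 0,"rz": -0.347,"fingers": 0}]'

```text
time_s: 6.85
tool_pos: [0.4726, -0.1452, 0.1205]
tool_rot: [[0.97, 0.244, 0.001], [0.244, -0.97, -0.0], [0.001, 0.001, -1.0]]
force: [0.3, -0.2, -3.3]
width: 0.0171
```

```bash
python3 snap.py wp1
python3 - <<'E'
import pickle,cv2
from station import env
s,c=pickle.load(open("wp1.pkl","rb"))
cv2.imwrite("pics/wp1a.png",cv2.resize(c["pixels"][110:300,190:450],None,fx=3,fy=3,interpolation=cv2.INTER_CUBIC))
for i in range(3): print(env.get_state()["tool_pos"])
E
python3 snap.py sp1 side
```

```text
6.85 [ 0.4726 -0.1452  0.1205] [[ 0.9697  0.2444  0.001 ]
 [ 0.2444 -0.9697 -0.0005]
 [ 0.0009  0.0007 -1.    ]] [-0.0004 -0.0068 -0.0041 -0.0011  0.0016 -0.0005] [ 0.2728 -0.2367 -3.253 ] 0.017110096753313646
[ 0.47261482 -0.14528064  0.1205836 ]
[ 0.47261482 -0.14528064  0.1205836 ]
[ 0.47261482 -0.14528064  0.1205836 ]
6.9 [ 0.4726 -0.1453  0.1206] [[ 0.9697  0.2444  0.0012]
 [ 0.2444 -0.9697 -0.0006]
 [ 0.001   0.0009 -1.    ]] [-0.0009 -0.0018 -0.0007 -0.0003  0.0007 -0.0004] [-0.2093 -0.7705 -3.0901] 0.017094729422212327
```

View pics/wp1a.png

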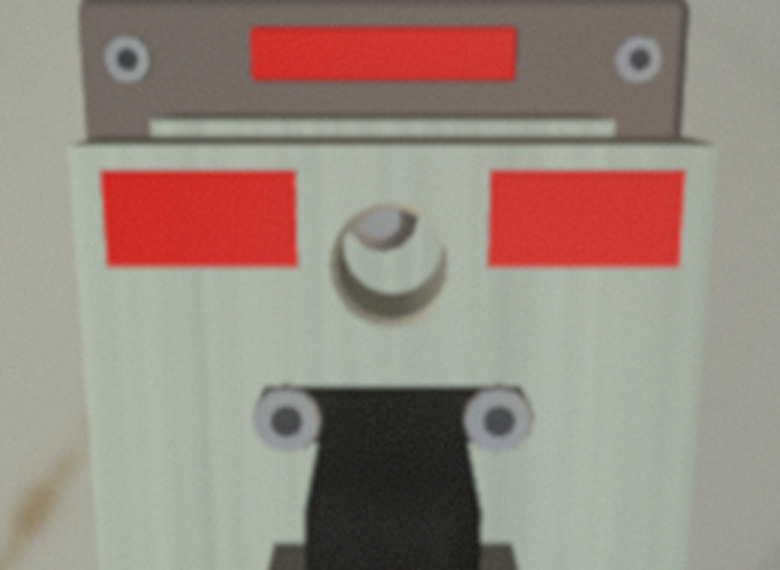

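View pics/sp1.png

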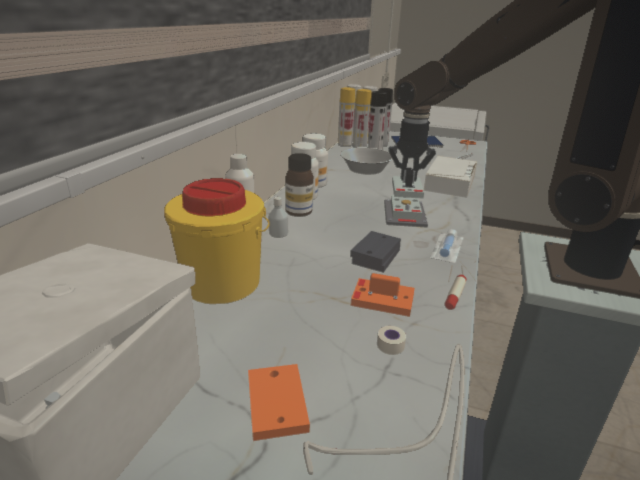

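The wrist view shows the big dowel top through the 14 mm hole, at crop (381,222) against the hole centre at (389,262). The angles look aligned. Next I'll work out the offsets.

Run:
```python
import pickle
from h import *
np.set_printoptions(precision=4,suppress=True)
s,c=pickle.load(open("wp1.pkl","rb"));T=np.asarray(c["tool_from_camera"]);print(c["cx"],c["cy"])
def tool(pts,z):
    o=[]
    for a,b in pts:
        u=a/3+190-.33;v=b/3+110-.33
        d=T[:3,:3]@np.array([(u-c["cx"])/c["fx"],(v-c["cy"])/c["fy"],1]);o.append(T[:3,3]+d*(z-T[2,3])/d[2])
    return np.array(o)
zt=s["tool_pos"][2]
print("plate edge",tool([(70,144),(714,144)],.0245).mean(0),"hole",tool([(389,264)],.0245))
S=tool([(127,59),(638,59)],zt-.0125);print("screws",S,S.mean(0), "want +y:", S.mean(0)[1])
Fc=tool([(150,120),(615,120)],zt-.036);print("face edge",Fc,Fc.mean(0))
print("dowel",tool([(381,222)],zt-.052))
print("red strip",tool([(250,30),(516,30),(251,81),(516,81)],zt-.0125).mean(0))
# screws position in base frame from wb1
s2,c2=pickle.load(open("wb1.pkl","rb"));R,t=wristRt(c2,s2)
A=lambda a,b:(a/5+245-.4,b/5+125-.4)
q=ray(c2,[A(82,124),A(686,119)],.0125,R,t).mean(0)-np.array([.4709,-.1452,.0125]);print("screw mid dist",q,np.hypot(*q[:2]))
```

```text
320.5813422088828 242.08384058345052
plate edge [-0.0002 -0.06    0.0245] hole [[-0.0006 -0.0452  0.0245]]
screws [[-0.0501 -0.0699  0.108 ]
 [ 0.046  -0.0699  0.108 ]] [-0.002  -0.0699  0.108 ] want +y: -0.0699234765593458
face edge [[-0.0417 -0.0599  0.0845]
 [ 0.038  -0.0599  0.0845]] [-0.0018 -0.0599  0.0845]
dowel [[-0.002  -0.0446  0.0685]]
red strip [-0.0019 -0.0705  0.108 ]
screw mid dist [-0.0173  0.0672  0.    ] 0.06939327139072395
```

>>> arm_command --targets '[{"dx": -0.17,"dy": 0,"dz": 0.5,"rx": 0,"ry": 0,"rz": 0,"fingers": 0},{"dx": -0.17,"dy": 0,"dz": 1.2,"rx": 0,"ry": 0,"rz": 0,"fingers": 0},{"dx": -0.17,"dy": 0,"dz": 2.1,"rx": 0,"ry": 0,"rz": 0,"fingers": 0},{"dx": -0.17,"dy": 0,"dz": 2.1,"rx": 0,"ry": 0,"rz": 0,"fingers": 0},{"dx": -0.17,"dy": 0,"dz": 2.1,"rx": 0,"ry": 0,"rz": 0,"fingers": 0},{"dx": -0.17,"dy": 0,"dz": 2.1,"rx": 0,"ry": 0,"rz": 0,"fingers": 0}]'

```text
time_s: 7.55
tool_pos: [0.4706, -0.1461, 0.0989]
tool_rot: [[0.97, 0.243, 0.0], [0.243, -0.97, -0.0], [0.0, 0.0, -1.0]]
force: [0.2, -0.6, -2.8]
width: 0.0171
```

```bash
python3 snap.py wp2
python3 - <<'E'
import pickle,cv2
s,c=pickle.load(open("wp2.pkl","rb"))
cv2.imwrite("pics/wp2a.png",cv2.resize(c["pixels"][110:300,190:450],None,fx=3,fy=3,interpolation=cv2.INTER_CUBIC))
E
```

```text
7.55 [ 0.4706 -0.1461  0.0989] [[ 0.9699  0.2435  0.0002]
 [ 0.2435 -0.9699 -0.0001]
 [ 0.0001  0.0001 -1.    ]] [ 0.0008 -0.0065 -0.0042 -0.0002  0.0017  0.0019] [ 0.2323 -0.5807 -2.8431] 0.017053941753163587
```

View pics/wp2a.png

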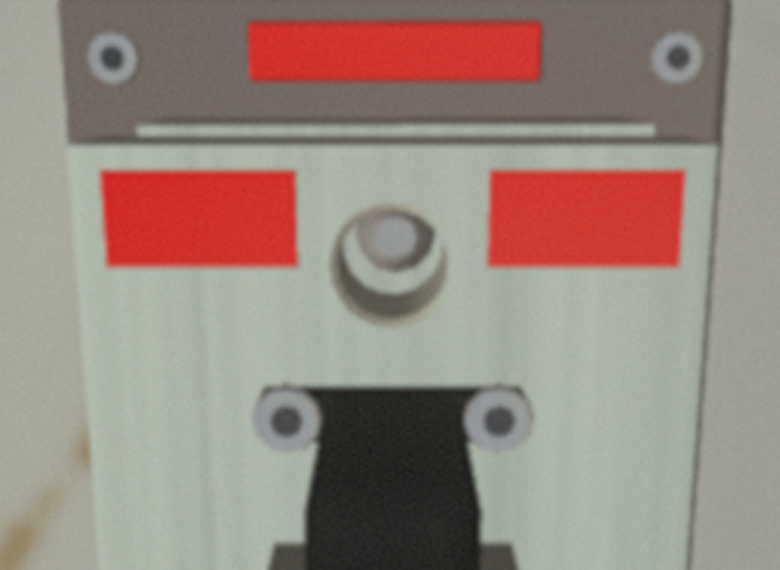

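Run:
```python
import pickle
from h import *
np.set_printoptions(precision=4,suppress=True)
s,c=pickle.load(open("wp2.pkl","rb"));T=np.asarray(c["tool_from_camera"])
def tool(pts,z):
    o=[]
    for a,b in pts:
        u=a/3+190-.33;v=b/3+110-.33
        d=T[:3,:3]@np.array([(u-c["cx"])/c["fx"],(v-c["cy"])/c["fy"],1]);o.append(T[:3,3]+d*(z-T[2,3])/d[2])
    return np.array(o)
zt=s["tool_pos"][2]
print("plate edge",tool([(70,144),(716,144)],.0245).mean(0),"hole",tool([(389,264)],.0245))
S=tool([(112,57),(678,57)],zt-.0125);print("screws",S,S.mean(0))
Fc=tool([(136,124),(656,124)],zt-.036);print("face edge",Fc,Fc.mean(0))
print("dowel",tool([(392,239)],zt-.052))
```

```text
plate edge [-0.     -0.06    0.0245] hole [[-0.0005 -0.0452  0.0245]]
screws [[-0.0479 -0.0703  0.0864]
 [ 0.0485 -0.0703  0.0864]] [ 0.0003 -0.0703  0.0864]
face edge [[-0.0395 -0.0604  0.0629]
 [ 0.0403 -0.0604  0.0629]] [ 0.0004 -0.0604  0.0629]
dowel [[-0.0002 -0.045   0.0469]]
```

>>> arm_command --targets '[{"dx": 0.03,"dy": -0.03,"dz": 0.3,"rx": 0,"ry": 0,"rz": 0,"fingers": 0},{"dx": 0.03,"dy": -0.03,"dz": 0.6,"rx": 0,"ry": 0,"rz": 0,"fingers": 0},{"dx": 0.03,"dy": -0.03,"dz": 0.8,"rx": 0,"ry": 0,"rz": 0,"fingers": 0},{"dx": 0.03,"dy": -0.03,"dz": 0.9,"rx": 0,"ry": 0,"rz": 0,"fingers": 0},{"dx": 0.03,"dy": -0.03,"dz": 0.9,"rx": 0,"ry": 0,"rz": 0,"fingers": 0}]'

```text
time_s: 8.1
tool_pos: [0.4705, -0.1455, 0.0896]
tool_rot: [[0.97, 0.244, -0.0], [0.244, -0.97, 0.0], [-0.0, -0.0, -1.0]]
force: [-0.2, -0.0, -2.4]
width: 0.0172
```

```bash
python3 snap.py wp3
python3 - <<'E'
import pickle,cv2
s,c=pickle.load(open("wp3.pkl","rb"))
cv2.imwrite("pics/wp3a.png",cv2.resize(c["pixels"][110:300,190:450],None,fx=3,fy=3,interpolation=cv2.INTER_CUBIC))
E
```

```text
8.1 [ 0.4705 -0.1455  0.0896] [[ 0.9699  0.2436 -0.0004]
 [ 0.2436 -0.9699  0.0002]
 [-0.0003 -0.0003 -1.    ]] [-0.0017 -0.0037 -0.005   0.0001  0.004   0.0007] [-0.2372 -0.0339 -2.3871] 0.017225197431752267
```

View pics/wp3a.png

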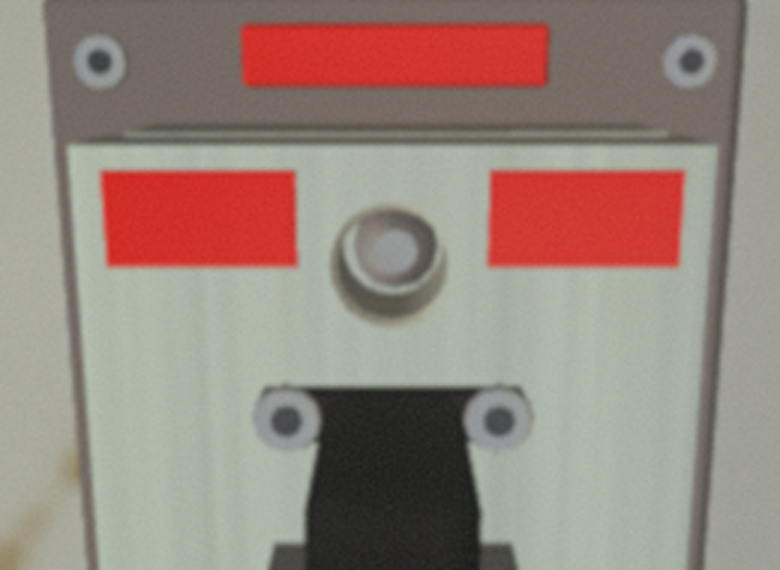

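The dowel is in the hole with no side force. I'll continue down onto the lifter.

>>> arm_command --targets '[{"dx": 0.02,"dy": 0,"dz": 0.2,"rx": 0,"ry": 0,"rz": 0,"fingers": 0},{"dx": 0.02,"dy": 0,"dz": 0.4,"rx": 0,"ry": 0,"rz": 0,"fingers": 0},{"dx": 0.02,"dy": 0,"dz": 0.6,"rx": 0,"ry": 0,"rz": 0,"fingers": 0},{"dx": 0.02,"dy": 0,"dz": 0.8,"rx": 0,"ry": 0,"rz": 0,"fingers": 0},{"dx": 0.02,"dy": 0,"dz": 0.9,"rx": 0,"ry": 0,"rz": 0,"fingers": 0},{"dx": 0.02,"dy": 0,"dz": 0.9,"rx": 0,"ry": 0,"rz": 0,"fingers": 0},{"dx": 0.02,"dy": 0,"dz": 0.9,"rx": 0,"ry": 0,"rz": 0,"fingers": 0}]'

```text
time_s: 8.85
tool_pos: [0.4709, -0.1456, 0.0815]
tool_rot: [[0.97, 0.244, -0.0], [0.244, -0.97, 0.0], [-0.0, -0.0, -1.0]]
force: [-3.1, 1.9, 5.4]
width: 0.0166
```

>>> arm_command --targets '[{"dx": 0,"dy": 0,"dz": 0.2,"rx": 0,"ry": 0,"rz": 0,"fingers": 0},{"dx": 0,"dy": 0,"dz": 0.3,"rx": 0,"ry": 0,"rz": 0,"fingers": 0},{"dx": 0,"dy": 0,"dz": 0.4,"rx": 0,"ry": 0,"rz": 0,"fingers": 0},{"dx": 0,"dy": 0,"dz": 0.4,"rx": 0,"ry": 0,"rz": 0,"fingers": 0},{"dx": 0,"dy": 0,"dz": 0.4,"rx": 0,"ry": 0,"rz": 0,"fingers": 0}]'

```text
time_s: 9.35
tool_pos: [0.471, -0.1456, 0.0783]
tool_rot: [[0.97, 0.244, -0.001], [0.244, -0.97, 0.0], [-0.001, -0.0, -1.0]]
force: [-5.2, 1.8, 9.7]
width: 0.0172
```

>>> arm_command --targets '[{"dx": -0.04,"dy": 0,"dz": 0.1,"rx": 0,"ry": 0,"rz": 0,"fingers": 0},{"dx": -0.04,"dy": 0,"dz": 0.2,"rx": 0,"ry": 0,"rz": 0,"fingers": 0},{"dx": -0.04,"dy": 0,"dz": 0.2,"rx": 0,"ry": 0,"rz": 0,"fingers": 0},{"dx": -0.04,"dy": 0,"dz": 0.2,"rx": 0,"ry": 0,"rz": 0,"fingers": 0}]'

```text
time_s: 9.75
tool_pos: [0.4709, -0.1456, 0.0781]
tool_rot: [[0.97, 0.244, -0.001], [0.244, -0.97, 0.001], [-0.001, -0.001, -1.0]]
force: [-10.2, 5.4, 21.0]
width: 0.0171
```

>>> arm_command --targets '[{"dx": -0.08,"dy": -0.08,"dz": 0.1,"rx": 0,"ry": 0,"rz": 0,"fingers": 0},{"dx": -0.08,"dy": -0.08,"dz": 0.1,"rx": 0,"ry": 0,"rz": 0,"fingers": 0},{"dx": -0.08,"dy": -0.08,"dz": 0.1,"rx": 0,"ry": 0,"rz": 0,"fingers": 0},{"dx": -0.08,"dy": -0.08,"dz": 0.1,"rx": 0,"ry": 0,"rz": 0,"fingers": 0},{"dx": -0.08,"dy": -0.08,"dz": 0.1,"rx": 0,"ry": 0,"rz": 0,"fingers": 0}]'

```text
time_s: 10.25
tool_pos: [0.4709, -0.1456, 0.0781]
tool_rot: [[0.97, 0.244, 0.001], [0.244, -0.97, -0.0], [0.001, 0.001, -1.0]]
force: [-9.8, 5.6, 22.7]
width: 0.0166
```

```bash
python3 snap.py wp4; python3 snap.py sp4 side;python3 - <<'E'
import pickle,cv2
from station import env
s,c=pickle.load(open("wp4.pkl","rb"))
a=cv2.resize(c["pixels"][110:300,190:450],None,fx=2,fy=2,interpolation=cv2.INTER_CUBIC)
s,c=pickle.load(open("sp4.pkl","rb"))
b=cv2.resize(c["pixels"][140:235,370:450],None,fx=3.2,fy=4,interpolation=cv2.INTER_CUBIC)
import numpy as np
cv2.imwrite("pics/wp4a.png",np.hstack([a,b[:380]]))
print(env.get_state()["force"],env.get_state()["wrist_torque"])
E
```

```text
10.25 [ 0.4709 -0.1456  0.0781] [[ 0.9698  0.244   0.0008]
 [ 0.244  -0.9698 -0.0005]
 [ 0.0007  0.0006 -1.    ]] [ 0.0002  0.0005  0.0013  0.0011  0.0009 -0.0005] [-9.7878  5.5554 22.7011] 0.01660584502654441
10.3 [ 0.4709 -0.1456  0.0781] [[ 0.9698  0.244   0.0008]
 [ 0.244  -0.9698 -0.0004]
 [ 0.0007  0.0006 -1.    ]] [ 0.0026  0.0004  0.0001  0.001   0.0015 -0.0005] [-9.6317  4.6027 23.1153] 0.01727870629175984
[-9.87480297  4.95874698 23.21458047] [0.79109771 1.51185766 0.02407651]
```

View pics/wp4a.png

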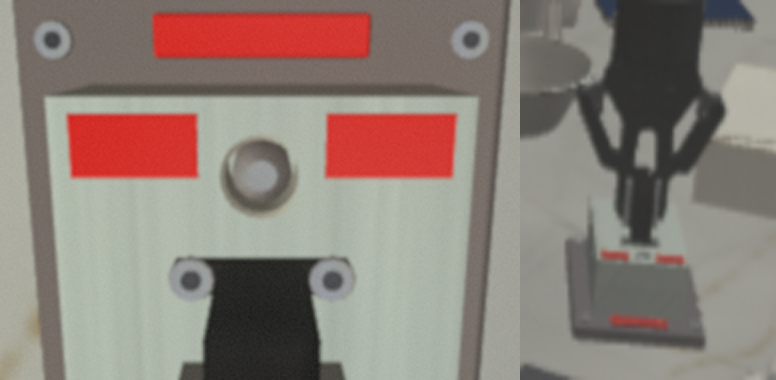

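Run:
```python
from station import job,env
print(job.close_job()); s=env.get_state(); print(s["time_s"],s["tool_pos"],s["force"],s["width"])
```

```text
the job is handed in; nothing more can be done
None
the job is handed in; nothing more can be done
```

I gripped the upper half by its bar at 80 N, lifted it off the pile, and fitted it on the dowels red end to red end. I then pressed it down against the lifter and handed the job in at about 10.3 s, still holding it pressed. The hand-in gave no verdict.

**Fit:** The last wrist and side pictures show the big dowel in its hole and no visible gap. The small dowel was hidden from view.
- **Height:** the underside works out at about 36 mm, level with the lower half's face. Extra push no longer lowered the plate.
- **Level:** the tool tilt was about 1 mrad.
- **Centring:** the measured tool position was within about 0.5 mm of where I had located the lower half.

**Press force:** The vertical force on the tool read about 23 N. Allowing for the plate's weight and the 12 N spring, I estimate about 14 N between the faces.

**Sideways force:** About 11 N of sideways force remained at the tool. A 0.8 mm shift meant to relieve it made no difference. I take it to be the plate touching a dowel or friction, and the position stayed still.

**Everything else:** I did not measure the spare plates, jars, bottles or roll again afterwards. A side view taken just before pressing showed the pile and the bystanders in place.

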